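# Check a mortise with the long depth gauge

### The arm

A 7-joint arm with a two-finger parallel gripper is mounted at the origin on the work surface. World frame = base frame: x ahead of the robot, y to its left, z up, the work surface at z = 0. Lengths are in m, angles in rad, forces in N, time in s.
With the tool pointing down it reaches from about 0.4 to 0.85 m from the base axis. Payload 4.5 kg.
Tool frame: the origin (TCP) lies midway between the tips of the shut fingers; the grasp point (between the pads) lies 19 mm behind it; z points along the fingers, x is the direction in which the jaws open and shut, and the axes are right-handed (so a half turn about z gives the same grasp; the last joint's range is limited). The gripper opens to 85 mm and grips with 20 to 120 N. Pads are 22 mm wide; open, the fingers measure 114 mm over their backs; the gripper's body (76 mm by 85 mm) begins 54 mm behind the grasp point. The pads swing forward as they close: fully open they stand 13 mm farther back than shut.
Start: joints at [1.155, 0.689, -0.195, 1.565, 0.157, 0.902, -0.215], TCP at [0.272, -0.563, 0.231] pointing down, gripper open.
Joint ranges: [-3.01, 3.01], [-0.46, 2.08], [-1.47, 1.51], [0.13, 2.56], [-1, 4.14], [0.04, 2.09], [-2.66, 2.66]. Speed limits (rad/s): [2.57, 2.57, 3.14, 3.14, 3.14, 3.14, 3.14].

### API

Orientations are given as a unit quaternion [w, x, y, z].
In Python, from workcell import * gives the robot as it stands.
- The arm moves only by the tool play_rows, never from a script. Its argument "targets" is a list of rows, each a list of 3 entries, a list of its own where there are three numbers: the finger opening in m, from 0 to 0.0854, then the shift along the tool's x, y, z in m, then the turn, a rotation vector about the tool's x, y, z in rad. A call has 1 to 12 rows; each row shifts and turns the pose as measured when the row begins, along the tool's axes as they then stand; what a row does not reach is not made up. A row lasts 1/12 s, in which the tool goes at most 41.7 mm and 7.16 degrees, less where a joint would pass 70% of its speed; a pose out of reach is approached as far as the arm can. A call is refused whole if a number of a shift passes 0.0417 or a number of a turn 0.125, either way. A call with a gripper value outside its range is refused whole. The fingers move at their own pace and stop on an object; the grip force is fixed at half the most. Time passes only in rows, so rows that do not move let the fingers close. It gives the time, the measured TCP pose, the force and the opening at its end, in the units of the state.
- state(): the state, without advancing time (a new reading comes with each control period).
- get_image(name): name is "scene" or "side" or "wrist"; returns a dict with "img" (400x640x3 uint8, red, green, blue), "depth" (400x640 float32, m along the optical axis (not along the pixel's ray), 0 where there is no reading), "camera_matrix" (3x3 intrinsics, pixels), "k1" (the pictures are not rectified: a ray, as slopes to the right and down, at radius r is drawn at 1 + k1 r^2 times it, then the intrinsics apply), "rvec" (rotation vector, rad) and "tvec" (3), from world to camera coordinates, as OpenCV has them; the wrist camera has in their place "T_tool_cam" (4x4, takes a point from camera to tool coordinates, whose origin is the TCP and whose axes are the tool frame's). Camera axes: x right, y down, z forward; pixel columns grow to the right and rows downward; lengths in m; the calibration is good to about 2 mm. A picture is of the moment at which its call begins: read the wrist's pose just before it.
- close_job(): hands the job in, once; it reports no verdict.
Trained networks look in the newest picture that a camera, given by its name, has taken for a name from the list of things; names that differ only in an ending like _2 or _b are one class to them, and where a whole thing is asked for, a point or a joint stands for the part that bears it (a point fixed in the world has none). Each returns a list of dicts, best first, with "p" (0 to 1); they miss things now and then, are a little off and sometimes report something else, mostly with a low value. They report only what shows in the picture. A call takes as long as a camera call. They do not tell look-alikes from the thing itself.
- find_in(camera, label): "bbox" ([centre column, centre row, width, height] in pixels, round what is visible of it).
- outline_of(camera, label): "region" (400x640 bool, what is visible of it) and "bbox" ([centre column, centre row, width, height] in pixels, round what is visible of it).
The state is a dict: "time": time; "joint_pos": joint angles; "joint_vel": joint speeds; "joint_torque": joint torques, N m; "position": TCP position; "eef_rot": TCP orientation; "wrist_force": force on the tool from outside, world axes, zero at the start; "torque": the same for the moment, N m; "grip_width": finger opening in m.
Only numpy, scipy, OpenCV 4.12 (cv2) and the standard library are available. Lean on these libraries where they do the work, as an engineer would, in place of code of your own. Each camera call takes 0.05 s, during which the arm holds its last target. There are 200 camera calls.

### The job

Check the depth of the mortise in the table leg: take the depth gauge with the long blade from its rack, lower its blade into the oblong mortise (do not drop it in) until the wooden grip sits flat on the leg, and leave it standing there. Leave the short-bladed gauge on the rack.

Things in the scene. Friction and masses are not known exactly. Their poses are not given: they have to be found in the camera images.
- long_gauge: Depth gauge, 90-180 g: pale wooden grip bar 20 (x) x 84 (y) x 44 mm high; from the middle of its underside a flat steel blade 5 (x) x 40 (y) mm reaches 46 mm down. Origin: centre of the grip's underside (the stopping shoulder); z up, y along grip and blade width, x through the thickness. Hangs blade down in the rack, grip ends loose on the cheeks. Pinch it across the 20 mm.
- short_gauge: The other gauge, hanging 96 mm beside the long one in the same rack, to be left alone: same kind of grip but shorter, 20 (x) x 64 (y) x 44 mm high, with a blade 5 x 30 mm that reaches only 20 mm down. Origin and axes as for the long gauge.
- rack: Fixed dark wooden rack, 60 (x) x 200 (y) x 72 mm high: three upright cheeks 30 mm deep (x) on a base, with two gaps 50 mm wide (y), open to front and back, at y = +48 and -48 mm. Either gauge can hang in either gap, its x and y along the rack's. Lift a gauge straight up to clear the cheeks. Origin: centre of the underside.
- mortise (a point): Centre of the mouth of the oblong mortise in the top of a fixed wooden leg lying along y (64 x 200 x 64 mm high); 20 mm wide (x), 56 mm long (y), 52 mm deep; 30 mm from the leg's middle towards -y. z up. A like leg beside it, nearer or farther, has only two round 14 mm holes. Nothing in the way between rack and legs stands higher than the gauges.
There are look-alikes about, which are no part of the job. Leave any blue look-alike of the part that bears mortise alone.

How it is judged:
On the way:
1. the long gauge's blade is lowered into the mortise to within 15 mm of its full depth while the gripper still holds it (horizontal distance between long_gauge and mortise below 0.014 m and z of long_gauge in the frame of mortise below 0.015 m and contact force between the fingers and long_gauge above 1 N), for 0.1 s.
At the end, for the whole second after the job is handed in: The long gauge stands released and at rest with its blade in the mortise: shoulder within 4 mm of the leg's upper face, within 14 mm of the mortise's centre, tilted less than 7 degrees, its blade along the mortise within 28 degrees; the short gauge is within 30 mm of where it hung (horizontal distance between long_gauge and mortise below 0.014 m and z of long_gauge in the frame of mortise between -0.004 and 0.004 m and angle between long_gauge's own z axis and vertical below 0.12 rad and angle between the y axis of long_gauge and the y axis of mortise, either way round below 0.5 rad and linear speed of long_gauge below 0.02 m/s and distance of short_gauge from where it was at the start of the episode below 0.03 m); the robot touches nothing.
It fails at once if the short-bladed gauge is moved more than 30 mm from its place on the rack (distance of short_gauge from where it was at the start of the episode above 0.03 m).
It also fails if it takes over 42 s, if anything falls off the work surface, if the arm or the gripper's body presses on something with over 40 N, if the wrist force passes 120 N, or if a joint passes its speed limit or range.

## Working session

There is one attempt and no reset: what is moved stays moved. The work goes in short steps, Python scripts to look and compute and a tool call to move; the robot and the scene stay as the last step left them, time stands still between calls to the robot, and variables do not carry over. Pictures are saved under pics/ and viewed, about 8 in all and at most 12, crops included, and the job is handed in when it is done.

Besides the shell and the picture viewer there is one more tool, called after ">>>" as name(argument=value, ...) on one line, values as JSON. play_rows: Moves the arm, as the interface text tells. Its arguments: {"type":"object","properties":{"targets":{"type":"array"}},"required":["targets"]}

```bash
mkdir -p pics; cat > h.py <<'E'
from workcell import *
import numpy as np, cv2
from scipy.spatial.transform import Rotation as R
def cloud(d, T=None):
    """world points HxWx3 ; T= world_from_cam for wrist"""
    K=np.array(d["camera_matrix"]);k=d["k1"];h,w=d["depth"].shape
    u,v=np.meshgrid(np.arange(w),np.arange(h))
    p=np.stack([u,v],-1).reshape(-1,1,2).astype(np.float64)
    n=cv2.undistortPoints(p,K,np.array([k,0,0,0,0.])).reshape(h,w,2)
    z=d["depth"].astype(float)
    P=np.dstack([n[...,0]*z,n[...,1]*z,z])
    if "rvec" in d:
        M=cv2.Rodrigues(np.array(d["rvec"],float))[0];t=np.array(d["tvec"],float).ravel()
        W=(P-t)@M
    else:
        W=P@T[:3,:3].T+T[:3,3]
    W[z==0]=np.nan
    return W
def toolT(s):
    q=np.array(s["eef_rot"]);T=np.eye(4);T[:3,:3]=R.from_quat(q[[1,2,3,0]]).as_matrix();T[:3,3]=s["position"];return T
def wrist():
    s=state();d=get_image("wrist");return d,cloud(d,toolT(s)@np.array(d["T_tool_cam"])),s
E
python3 - <<'E'
from h import *
s=state();print({k:np.round(v,3) for k,v in s.items()})
print(toolT(s).round(3))
for c in("scene","side"):
    d=get_image(c);cv2.imwrite(f"pics/{c}.png",d["img"][...,::-1]);W=cloud(d);np.save(c+".npy",W)
    for l in("long_gauge","short_gauge","rack","mortise"):
        for o in outline_of(c,l):
            P=W[o["region"]];print(c,l,round(o["p"],2),np.round(o["bbox"]),np.nanmedian(P,0).round(3),np.nanpercentile(P,2,axis=0).round(3),np.nanpercentile(P,98,axis=0).round(3))
E
```

```text
{'time': np.float64(0.0), 'joint_pos': array([ 1.155,  0.69 , -0.195,  1.566,  0.157,  0.903, -0.215]), 'joint_vel': array([-0.   ,  0.   ,  0.001, -0.   , -0.001, -0.001,  0.001]), 'joint_torque': array([ 1.0000e-03, -5.3960e+01, -1.2660e+00, -1.5854e+01,  9.0000e-03,
        1.0000e-02, -0.0000e+00]), 'position': array([ 0.271, -0.562,  0.23 ]), 'eef_rot': array([-0.   ,  0.847, -0.532, -0.001]), 'wrist_force': array([0.94 , 0.387, 0.222]), 'torque': array([-0.026,  0.014, -0.011]), 'grip_width': np.float64(0.086)}
[[ 0.435 -0.901 -0.001  0.271]
 [-0.901 -0.435  0.002 -0.562]
 [-0.002  0.    -1.     0.23 ]
 [ 0.     0.     0.     1.   ]]
scene long_gauge 0.65 [237. 206.  40.  39.] [ 0.498 -0.13   0.092] [ 0.481 -0.168  0.029] [ 0.506 -0.09   0.118]
scene short_gauge 0.69 [193. 199.  33.  26.] [ 0.506 -0.226  0.098] [ 0.49  -0.257  0.055] [ 0.512 -0.197  0.119]
scene rack 0.61 [221. 222.  91.  43.] [ 0.51  -0.178  0.019] [ 0.476 -0.274  0.002] [ 0.532 -0.083  0.074]
scene mortise 0.81 [450. 181.  84.  39.] [0.234 0.322 0.051] [0.177 0.225 0.004] [0.241 0.417 0.067]
scene mortise 0.74 [406. 232.  97.  49.] [0.468 0.226 0.054] [0.404 0.131 0.001] [0.489 0.321 0.067]
scene mortise 0.73 [218. 224.  90.  43.] [ 0.51  -0.178  0.019] [ 0.476 -0.274  0.002] [ 0.532 -0.083  0.074]
side long_gauge 0.56 [378. 231.  22.  46.] [ 0.489 -0.156  0.104] [ 0.483 -0.176  0.033] [ 0.504 -0.112  0.119]
side short_gauge 0.97 [396. 250.  27.  38.] [ 0.493 -0.241  0.103] [ 0.487 -0.263  0.06 ] [ 0.509 -0.203  0.118]
side rack 0.84 [392. 277.  59.  73.] [ 0.49  -0.224  0.025] [ 0.466 -0.281  0.002] [ 0.528 -0.138  0.073]
side mortise 0.92 [214. 171.  37.  53.] [0.206 0.242 0.062] [0.173 0.22  0.003] [0.239 0.412 0.067]
```

View pics/scene.png

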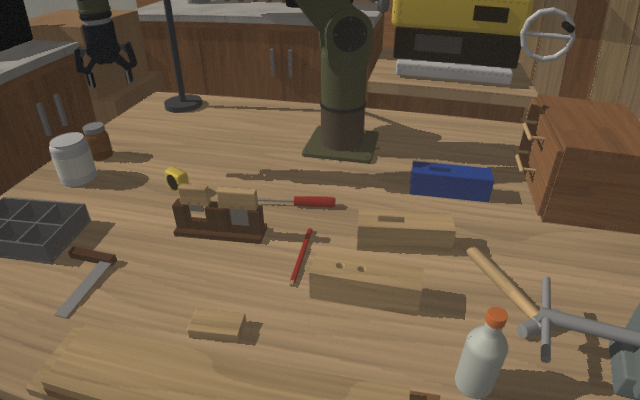

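View pics/side.png

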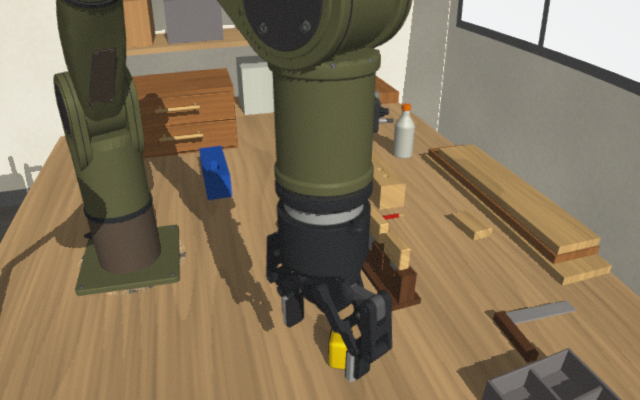

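The oblong-mortise leg is at (406,232) with its mouth at about (390,218). The others are the two-hole leg at (365,280) and the blue look-alike at (450,181). In the rack, the grip at (237,206) has the wider bar and deeper blade, and the one at (193,199) is short. I'll refine the positions and check them in a close crop.

```bash
python3 - <<'E'
from h import *
d=get_image("scene");W=cloud(d);im=d["img"]
a=cv2.resize(im[165:305,165:465],None,fx=2.6,fy=2.6,interpolation=cv2.INTER_CUBIC);cv2.imwrite("pics/crop.png",a[...,::-1])
def rect(m,n):
    P=W[m];r=cv2.minAreaRect((P[:,:2]*1000).astype(np.float32));print(n,len(P),np.round(r[0],1),np.round(r[1],1),round(r[2],1),"z",np.median(P[:,2]).round(4),P[:,:2].mean(0).round(4))
X,Y,Z=W[...,0],W[...,1],W[...,2]
g=(X>.45)&(X<.55)&(Z>.112)&(Z<.125)
rect(g&(Y>-.19)&(Y<-.06),"long top");rect(g&(Y<-.18)&(Y>-.3),"short top")
rect((X>.45)&(X<.55)&(Y>-.3)&(Y<-.06)&(Z<.076)&(Z>.066),"rack top")
leg=(X>.38)&(X<.51)&(Y>.1)&(Y<.35)
rect(leg&(Z>.060)&(Z<.07),"leg top")
# mortise: pixels inside top quad that are deeper / darker
q=leg&(Z>.060)&(Z<.07);r=cv2.minAreaRect((W[q][:,:2]*1000).astype(np.float32))
c=np.array(r[0])/1000
h=cv2.convexHull(np.argwhere(q)[:,::-1].astype(np.int32));m=np.zeros(q.shape,np.uint8);cv2.fillConvexPoly(m,h,1)
m=cv2.erode(m,np.ones((3,3)))>0
n=m&~q;print("hole px",n.sum(),np.argwhere(n).min(0),np.argwhere(n).max(0))
# dark pixels back-projected to the top plane
K=np.array(d["camera_matrix"]);M=cv2.Rodrigues(np.array(d["rvec"],float))[0];t=np.array(d["tvec"]).ravel();C=-M.T@t
gr=im.mean(-1);dk=m&(gr<np.median(gr[q])*.8);uv=np.argwhere(dk|n)[:,::-1].astype(float).reshape(-1,1,2)
ray=np.c_[cv2.undistortPoints(uv,K,np.array([d["k1"],0,0,0,0.])).reshape(-1,2),np.ones(len(uv))]@M
p=C+ray*((np.nanmedian(Z[q])-C[2])/ray[:,2])[:,None]
print(len(p),np.percentile(p,[2,50,98],axis=0).round(4))
E
```

```text
long top 267 [ 493.6 -130.8] [22.4 81.9] 7.4 z 0.1171 [ 0.4954 -0.1295]
short top 196 [ 499.7 -229.2] [21.6 64.7] 5.9 z 0.1172 [ 0.5018 -0.2273]
rack top 414 [ 496.8 -181.3] [ 34.1 196.9] 5.8 z 0.0726 [ 0.502  -0.1805]
leg top 1787 [444.8 223.2] [ 68.5 201. ] 8.0 z 0.0651 [0.4475 0.2244]
hole px 125 [216 367] [232 448]
346 [[0.4391 0.1368 0.0651]
 [0.4704 0.2024 0.0651]
 [0.4917 0.3101 0.0651]]
```

View pics/crop.png

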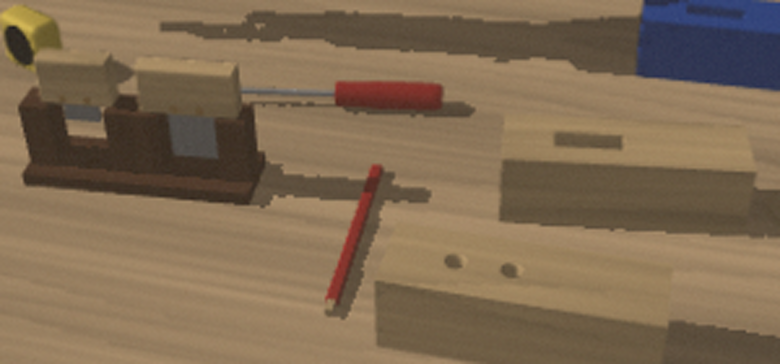

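The crop confirms it: the grip at right in the rack has the long blade, and the plain leg at px (391,219) has the oblong mouth, nearer the robot than the two-hole leg. I'll go above the gauge now.

```bash
cat >> h.py <<'E'
def plan(p,head,step=.04,ang=.12,w=None,nmax=12):
    s=state();T=toolT(s);h=np.radians(head);c,sn=np.cos(h),np.sin(h)
    Rt=np.array([[c,sn,0],[sn,-c,0],[0,0,-1]]);dp=np.array(p)-T[:3,3]
    rv=R.from_matrix(Rt@T[:3,:3].T).as_rotvec()
    n=max(1,int(np.ceil(max(np.linalg.norm(dp)/step,np.linalg.norm(rv)/ang))))
    print("t",s["time"].round(2),"pos",T[:3,3].round(4),"head",np.degrees(np.arctan2(T[1,0],T[0,0])).round(1),"F",np.round(s["wrist_force"],1),"w",round(float(s["grip_width"]),4),"n",n)
    for i in range(min(n,nmax)):
        Ri=R.from_rotvec(rv*i/n).as_matrix()@T[:3,:3]
        print([w,(Ri.T@dp/n).round(4).tolist(),(Ri.T@rv/n).round(3).tolist()])
E
python3 - <<'E'
from h import *
d=get_image("wrist");print(np.array(d["T_tool_cam"]).round(3))
plan([.494,-.131,.25],6,w=.0854)
E
```

```text
[[ 1.     0.     0.     0.001]
 [-0.     0.965  0.262 -0.067]
 [-0.    -0.262  0.965 -0.143]
 [ 0.     0.     0.     1.   ]]Traceback (most recent call last):
  File "<stdin>", line 3, in <module>
  File "h.py", line 28, in plan
    print("t",s["time"].round(2),"pos",T[:3,3].round(4),"head",np.degrees(np.arctan2(T[1,0],T[0,0])).round(1),"F",np.round(s["wrist_force"],1),"w",round(float(s["grip_width"]),4),"n",n)
              ^^^^^^^^^^^^^^^
AttributeError: 'float' object has no attribute 'round'
```

```bash
sed -i 's/s\["time"\].round(2)/round(s["time"],2)/' h.py
python3 -c "
from h import *
plan([.494,-.131,.25],6,w=.0854)"
```

```text
t 0.6 pos [ 0.2718 -0.5628  0.2313] head -64.2 F [ 0.4  0.5 -0.3] w 0.0853 n 13
[0.0854, [-0.0225, -0.0298, -0.0014], [0.0, -0.0, -0.094]]
[0.0854, [-0.0196, -0.0318, -0.0014], [0.0, -0.0, -0.094]]
[0.0854, [-0.0165, -0.0335, -0.0014], [0.0, -0.0, -0.094]]
[0.0854, [-0.0133, -0.0349, -0.0014], [0.0, -0.0, -0.094]]
[0.0854, [-0.0099, -0.036, -0.0014], [0.0, -0.0, -0.094]]
[0.0854, [-0.0065, -0.0368, -0.0014], [0.0, -0.0, -0.094]]
[0.0854, [-0.003, -0.0372, -0.0014], [0.0, -0.0, -0.094]]
[0.0854, [0.0005, -0.0374, -0.0014], [0.0, -0.0, -0.094]]
[0.0854, [0.004, -0.0371, -0.0014], [0.0, -0.0, -0.094]]
[0.0854, [0.0075, -0.0366, -0.0014], [0.0, -0.0, -0.094]]
[0.0854, [0.0109, -0.0357, -0.0014], [0.0, -0.0, -0.094]]
[0.0854, [0.0143, -0.0345, -0.0014], [0.0, -0.0, -0.094]]
```

>>> play_rows(targets=[[0.0854,[-0.022,-0.03,-0.0015],[0,0,-0.094]],[0.0854,[-0.02,-0.032,-0.0015],[0,0,-0.094]],[0.0854,[-0.0165,-0.0335,-0.0015],[0,0,-0.094]],[0.0854,[-0.013,-0.035,-0.0015],[0,0,-0.094]],[0.0854,[-0.01,-0.036,-0.0015],[0,0,-0.094]],[0.0854,[-0.0065,-0.037,-0.0015],[0,0,-0.094]],[0.0854,[-0.003,-0.037,-0.0015],[0,0,-0.094]],[0.0854,[0,-0.037,-0.0015],[0,0,-0.094]],[0.0854,[0.004,-0.037,-0.0015],[0,0,-0.094]],[0.0854,[0.0075,-0.0365,-0.0015],[0,0,-0.094]],[0.0854,[0.011,-0.0355,-0.0015],[0,0,-0.094]],[0.0854,[0.014,-0.0345,-0.0015],[0,0,-0.094]]])

```text
time: 1.6
position: [0.4737, -0.1583, 0.2473]
eef_rot: [0.007, 1.0, 0.019, 0.0]
wrist_force: [0.6, -0.5, -0.1]
grip_width: 0.0858
```

```bash
python3 -c "
from h import *
plan([.494,-.131,.25],6,w=.0854)"
```

```text
t 1.6 pos [ 0.4737 -0.1583  0.2473] head 2.1 F [ 0.6 -0.5 -0.1] w 0.0858 n 1
[0.0854, [0.0213, -0.0265, -0.0031], [0.014, 0.0, -0.068]]
```

>>> play_rows(targets=[[0.0854,[0.021,-0.0265,-0.003],[0.014,0,-0.068]],[0.0854,[0,0,0],[0,0,0]]])

```text
time: 1.77
position: [0.4985, -0.12, 0.2517]
eef_rot: [-0.003, 0.998, 0.063, 0.003]
wrist_force: [0.6, 0.1, 0.1]
grip_width: 0.0856
```

```bash
python3 - <<'E'
from h import *
d,W,s=wrist();cv2.imwrite("pics/w1.png",d["img"][...,::-1])
X,Y,Z=W[...,0],W[...,1],W[...,2]
def rect(m,n):
    P=W[m];r=cv2.minAreaRect((P[:,:2]*1000).astype(np.float32));print(n,len(P),np.round(r[0],1),np.round(r[1],1),round(r[2],1),"z",np.median(P[:,2]).round(4))
g=(X>.45)&(X<.55)&(Z>.112)&(Z<.125)
rect(g&(Y>-.18)&(Y<-.06),"long top");rect(g&(Y<-.19)&(Y>-.3),"short top") if (g&(Y<-.19)).sum()>20 else 0
plan([.494,-.131,.25],6)
E
```

```text
long top 1702 [ 492.  -132.4] [20.  83.4] 5.9 z 0.1161
short top 1024 [ 498.4 -230.2] [20.  64.2] 5.6 z 0.116
t 1.82 pos [ 0.4962 -0.1227  0.2511] head 6.9 F [-0.3 -0.6 -0.3] w 0.0858 n 1
[None, [-0.0032, 0.008, 0.0011], [-0.003, -0.003, 0.016]]
```

View pics/w1.png

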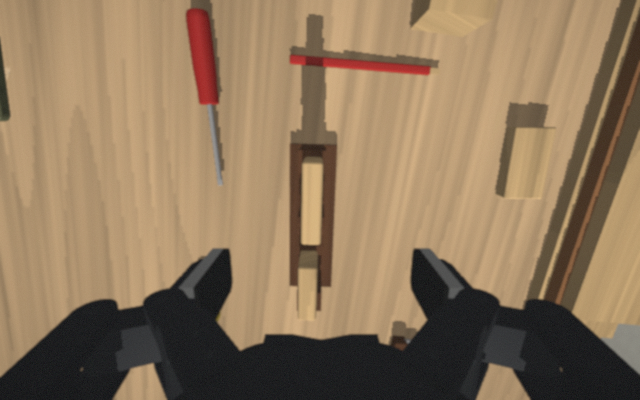

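In the wrist picture the long gauge is at (312,200) and the short one at (308,285), with the long one measuring 20x83 mm. Its centre is at (0.492,-0.132), yaw 5.9°. I'll descend with the TCP ending at 0.080.

>>> play_rows(targets=[[0.0854,[-0.005,0.009,0.03],[0,0,0.015]],[0.0854,[0,0,0.035],[0,0,0]],[0.0854,[0,0,0.035],[0,0,0]],[0.0854,[0,0,0.02],[0,0,0]],[0.0854,[0,0,0],[0,0,0]]])

```text
time: 2.23
position: [0.4948, -0.1375, 0.1295]
eef_rot: [0.001, 0.999, 0.049, 0.005]
wrist_force: [-0.8, -0.3, 0.0]
grip_width: 0.0854
```

```bash
python3 -c "
from h import *
plan([.492,-.1324,.08],5.9,w=.0854,step=.02)"
```

```text
t 2.23 pos [ 0.4948 -0.1375  0.1295] head 5.6 F [-0.8 -0.3  0. ] w 0.0854 n 3
[0.0854, [-0.0009, -0.0018, 0.0165], [0.001, -0.003, -0.002]]
[0.0854, [-0.0009, -0.0018, 0.0165], [0.001, -0.003, -0.002]]
[0.0854, [-0.0008, -0.0018, 0.0165], [0.001, -0.003, -0.002]]
```

>>> play_rows(targets=[[0.0854,[-0.001,-0.002,0.0165],[0,-0.003,0]],[0.0854,[-0.001,-0.002,0.0165],[0,-0.003,0]],[0.0854,[0,-0.001,0.012],[0,0,0]],[0.0854,[0,0,0],[0,0,0]]])

```text
time: 2.57
position: [0.4921, -0.1384, 0.0852]
eef_rot: [0.004, 0.999, 0.044, 0.002]
wrist_force: [0.7, -0.1, 0.2]
grip_width: 0.0853
```

```bash
python3 -c "
from h import *
plan([.492,-.1324,.08],5.9,w=.0854,step=.02)"
```

```text
t 2.57 pos [ 0.4921 -0.1384  0.0852] head 5.1 F [ 0.7 -0.1  0.2] w 0.0853 n 1
[0.0854, [0.0004, -0.006, 0.0052], [0.008, -0.004, -0.015]]
```

>>> play_rows(targets=[[0.0854,[0,-0.006,0.005],[0.008,-0.004,-0.015]],[0.0854,[0,0,0],[0,0,0]],[0.015,[0,0,0],[0,0,0]],[0.0,[0,0,0],[0,0,0]],[0.0,[0,0,0],[0,0,0]],[0.0,[0,0,0],[0,0,0]],[0.0,[0,0,0],[0,0,0]],[0.0,[0,0,0],[0,0,0]]])

```text
time: 3.23
position: [0.4943, -0.1353, 0.0856]
eef_rot: [0.002, 0.999, 0.05, 0.004]
wrist_force: [-0.2, 0.5, -1.2]
grip_width: 0.019
```

```bash
python3 -c "
from h import *
plan([.492,-.1324,.20],5.9,w=0)"
```

```text
t 3.23 pos [ 0.4943 -0.1353  0.0856] head 5.7 F [-0.2  0.5 -1.2] w 0.019 n 3
[0, [-0.0004, -0.0009, -0.0382], [0.001, -0.002, -0.001]]
[0, [-0.0005, -0.0009, -0.0381], [0.001, -0.002, -0.001]]
[0, [-0.0006, -0.001, -0.0381], [0.001, -0.002, -0.001]]
```

Closed at 19 mm on the grip, so I'll lift straight up.

>>> play_rows(targets=[[0.0,[0,0,-0.015],[0,0,0]],[0.0,[0,0,-0.03],[0,0,0]],[0.0,[0,0,-0.035],[0,0,0]],[0.0,[0,0,-0.03],[0,0,0]],[0.0,[0,0,-0.01],[0,0,0]],[0.0,[0,0,0],[0,0,0]]])

```text
time: 3.73
position: [0.4914, -0.1341, 0.2089]
eef_rot: [0.001, 0.999, 0.051, 0.0]
wrist_force: [0.5, -0.7, -1.2]
grip_width: 0.0192
```

```bash
python3 - <<'E'
from h import *
plan([.449,.17,.22],8,w=0)
d,W,s=wrist()
for o in outline_of("wrist","short_gauge")[:2]:
    print("short",o["p"],np.nanmedian(W[o["region"]],0).round(4))
E
```

```text
t 3.73 pos [ 0.4914 -0.1341  0.2089] head 5.8 F [ 0.5 -0.7 -1.2] w 0.0192 n 8
[0, [-0.0014, -0.0384, -0.0015], [0.0, -0.0, -0.005]]
[0, [-0.0012, -0.0384, -0.0014], [0.0, -0.0, -0.005]]
[0, [-0.001, -0.0384, -0.0014], [0.0, -0.0, -0.005]]
[0, [-0.0009, -0.0384, -0.0014], [0.0, -0.0, -0.005]]
[0, [-0.0007, -0.0384, -0.0014], [0.0, -0.0, -0.005]]
[0, [-0.0005, -0.0384, -0.0014], [0.0, -0.0, -0.005]]
[0, [-0.0003, -0.0384, -0.0014], [0.0, -0.0, -0.005]]
[0, [-0.0001, -0.0384, -0.0014], [0.0, -0.0, -0.005]]
```

>>> play_rows(targets=[[0.0,[-0.001,-0.02,-0.0015],[0,0,-0.005]],[0.0,[-0.001,-0.035,-0.0015],[0,0,-0.005]],[0.0,[-0.001,-0.035,-0.0015],[0,0,-0.005]],[0.0,[-0.001,-0.035,-0.0015],[0,0,-0.005]],[0.0,[-0.001,-0.035,-0.0015],[0,0,-0.005]],[0.0,[-0.0005,-0.035,-0.0015],[0,0,-0.005]],[0.0,[0,-0.035,-0.0015],[0,0,-0.005]],[0.0,[0,-0.02,-0.0015],[0,0,0]],[0.0,[0,-0.01,0],[0,0,0]],[0.0,[0,0,0],[0,0,0]]])

```text
time: 4.67
position: [0.4445, 0.1299, 0.2026]
eef_rot: [0.002, 0.998, 0.066, -0.016]
wrist_force: [1.2, -0.3, -0.9]
grip_width: 0.0193
```

```bash
cat > m.py <<'E'
from h import *
import sys
d,W,s=wrist();im=d["img"];cv2.imwrite(f"pics/{sys.argv[1]}.png",im[...,::-1])
X,Y,Z=W[...,0],W[...,1],W[...,2]
leg=(X>.38)&(X<.51)&(Y>.08)&(Y<.36)
q=leg&(Z>.058)&(Z<.07)
r=cv2.minAreaRect((W[q][:,:2]*1000).astype(np.float32));print("leg",np.round(r[0],1),np.round(r[1],1),r[2],"z",np.median(Z[q]).round(4))
print("x-y ranges",np.percentile(X[q],[1,99]).round(4),np.percentile(Y[q],[1,99]).round(4))
# hole: pixels whose depth lies below the top, as components
m=cv2.morphologyEx(q.astype(np.uint8),cv2.MORPH_CLOSE,np.ones((61,61)))>0
n=(m&~q&(np.nan_to_num(Z,nan=0)<.058)).astype(np.uint8)
k,l,st,_=cv2.connectedComponentsWithStats(n)
T=toolT(s)@np.array(d["T_tool_cam"]);K=np.array(d["camera_matrix"])
for i in range(1,k):
    if st[i,4]<150: continue
    uv=np.argwhere(l==i)[:,::-1].astype(float).reshape(-1,1,2)
    ray=np.c_[cv2.undistortPoints(uv,K,np.array([d["k1"],0,0,0,0.])).reshape(-1,2),np.ones(len(uv))]@T[:3,:3].T
    p=T[:3,3]+ray*((np.median(Z[q])-T[2,3])/ray[:,2])[:,None]
    r=cv2.minAreaRect((p[:,:2]*1000).astype(np.float32));print("hole",st[i],np.round(r[0],1),np.round(r[1],1),round(r[2],1))
# held gauge: points near tool in tool frame
Tt=toolT(s);P=(W-Tt[:3,3])@Tt[:3,:3]
g=(abs(P[...,0])<.014)&(P[...,1]>-.06)&(P[...,1]<.06)&(P[...,2]>-.06)&(P[...,2]<.075)
v,u=np.nonzero(g);
if len(v): print("held px",len(v),u.min(),u.max(),v.min(),v.max(),"tool pts pct",np.percentile(P[g],[1,50,99],axis=0).round(4).tolist())
plan([.449,.1935,.22],8,w=0)
E
python3 m.py w2
```

```text
leg [446.3 207.3] [ 64.2 171. ] 8.014589309692383 z 0.0643
x-y ranges [0.4071 0.4844] [0.1299 0.2914]
hole [ 328   94   22   64 1350] [448.7 191.7] [19.4 55.6] 7.9
held px 10033 277 363 164 338 tool pts pct [[-0.0133, -0.0447, -0.0559], [0.0, -0.0108, -0.0308], [0.0133, 0.0254, 0.0016]]
t 4.72 pos [0.4444 0.1284 0.2024] head 7.5 F [ 0.1  0.2 -1.2] w 0.0189 n 2
[0, [0.0062, -0.032, -0.0091], [0.002, 0.016, -0.005]]
[0, [0.0065, -0.032, -0.009], [0.002, 0.016, -0.005]]
```

View pics/w2.png

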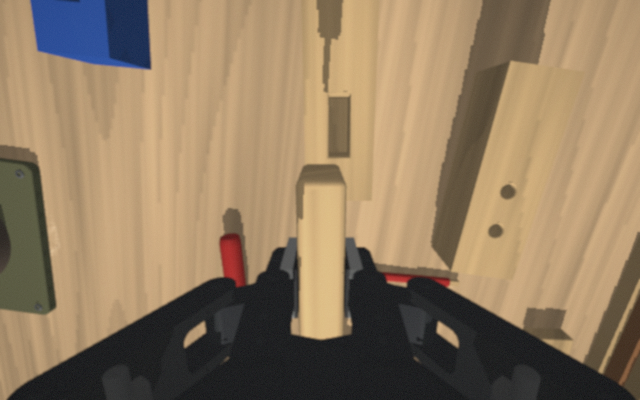

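The mouth is at (340,125) in the picture: measured (0.4487,0.1917), 19.4x55.6 mm, yaw 7.9°, top at 0.064. The gauge sits about 3 mm along −y in the tool frame, so the tool goes to (0.449,0.1887).

>>> play_rows(targets=[[0.0,[0.006,-0.028,0.005],[0.002,0.008,-0.003]],[0.0,[0.005,-0.025,0.005],[0,0.008,-0.003]],[0.0,[0.001,-0.007,0.01],[0,0,0]],[0.0,[0,0,0.015],[0,0,0]],[0.0,[0,0,0],[0,0,0]],[0.0,[0,0,0],[0,0,0]]])

```text
time: 5.22
position: [0.4473, 0.1787, 0.1595]
eef_rot: [0.007, 0.998, 0.062, -0.013]
wrist_force: [0.0, 0.5, -0.4]
grip_width: 0.0191
```

```bash
python3 -c "
from h import *
plan([.4491,.1887,.145],7.9,w=0)
get_image('wrist')
plan([.4491,.1887,.145],7.9,w=0)"
```

```text
t 5.22 pos [0.4473 0.1787 0.1595] head 7.1 F [ 0.   0.5 -0.4] w 0.0191 n 1
[0, [0.0034, -0.0099, 0.0143], [0.013, 0.027, -0.013]]
t 5.27 pos [0.4471 0.1781 0.1594] head 7.1 F [ 0.8  0.2 -2. ] w 0.0189 n 1
[0, [0.0037, -0.0105, 0.0142], [0.013, 0.028, -0.014]]
```

>>> play_rows(targets=[[0.0,[0.0035,-0.0105,0.007],[0.013,0.028,-0.014]],[0.0,[0,0,0.007],[0,0,0]],[0.0,[0,0,0],[0,0,0]],[0.0,[0,0,0],[0,0,0]]])

```text
time: 5.6
position: [0.4505, 0.1834, 0.1454]
eef_rot: [0.002, 0.998, 0.065, 0.0]
wrist_force: [0.7, 0.2, -1.4]
grip_width: 0.0194
```

```bash
python3 -c "
from h import *
d=get_image('side');cv2.imwrite('pics/s2.png',cv2.resize(d['img'][100:300,180:500],None,fx=2.4,fy=2.4)[...,::-1])
d=get_image('scene');a=d['img'];cv2.imwrite('pics/c2.png',cv2.resize(a[120:300,330:490],None,fx=3.3,fy=3.3,interpolation=2)[...,::-1])
plan([.4491,.1887,.145],7.9,w=0)"
```

```text
t 5.7 pos [0.4507 0.1834 0.1455] head 7.5 F [ 0.8 -0.2 -1.8] w 0.0193 n 1
[0, [-0.0009, -0.0055, 0.0005], [0.004, -0.001, -0.008]]
```

View pics/c2.png

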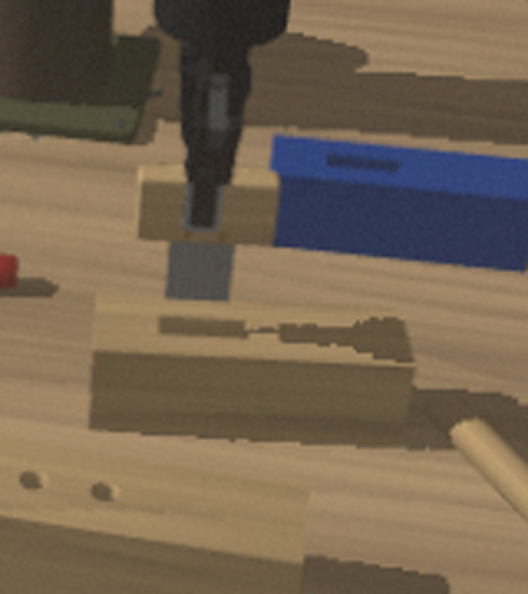

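The blade hangs level and points at the mouth: blade centre at crop column 200, mouth at 203. I'll lower it part way with a small −y tool correction.

>>> play_rows(targets=[[0.0,[-0.001,-0.005,0.003],[0.004,0,-0.008]],[0.0,[0,-0.001,0.01],[0,0,0]],[0.0,[0,0,0.01],[0,0,0]],[0.0,[0,0,0.008],[0,0,0]],[0.0,[0,0,0],[0,0,0]]])

```text
time: 6.12
position: [0.4506, 0.1904, 0.1148]
eef_rot: [-0.001, 0.998, 0.069, 0.002]
wrist_force: [-0.2, 0.8, -1.4]
grip_width: 0.0192
```

```bash
python3 -c "
from h import *
plan([.4491,.1887,.078],7.9,w=0,step=.01)"
```

```text
t 6.12 pos [0.4506 0.1904 0.1148] head 7.9 F [-0.2  0.8 -1.4] w 0.0192 n 4
[0, [-0.0005, 0.0004, 0.0092], [-0.001, -0.001, -0.0]]
[0, [-0.0005, 0.0004, 0.0092], [-0.001, -0.001, -0.0]]
[0, [-0.0004, 0.0004, 0.0092], [-0.001, -0.001, -0.0]]
[0, [-0.0004, 0.0004, 0.0092], [-0.001, -0.001, -0.0]]
```

>>> play_rows(targets=[[0.0,[-0.001,0.001,0.008],[0,0,0]],[0.0,[0,0,0.008],[0,0,0]],[0.0,[0,0,0.008],[0,0,0]],[0.0,[0,0,0.005],[0,0,0]],[0.0,[0,0,0],[0,0,0]],[0.0,[0,0,0],[0,0,0]]])

```text
time: 6.62
position: [0.45, 0.1898, 0.0829]
eef_rot: [-0.001, 0.998, 0.069, 0.002]
wrist_force: [-0.1, 0.1, -1.6]
grip_width: 0.0192
```

```bash
python3 -c "
from h import *
d=get_image('scene');a=d['img'];cv2.imwrite('pics/c3.png',cv2.resize(a[150:270,330:490],None,fx=4,fy=4,interpolation=2)[...,::-1])
plan([.4491,.1887,.078],7.9,w=0,step=.01)"
```

```text
t 6.67 pos [0.4499 0.1898 0.083 ] head 7.9 F [ 0.1  0.3 -1.4] w 0.0192 n 1
[0, [-0.001, 0.001, 0.005], [-0.003, -0.005, 0.0]]
```

View pics/c3.png

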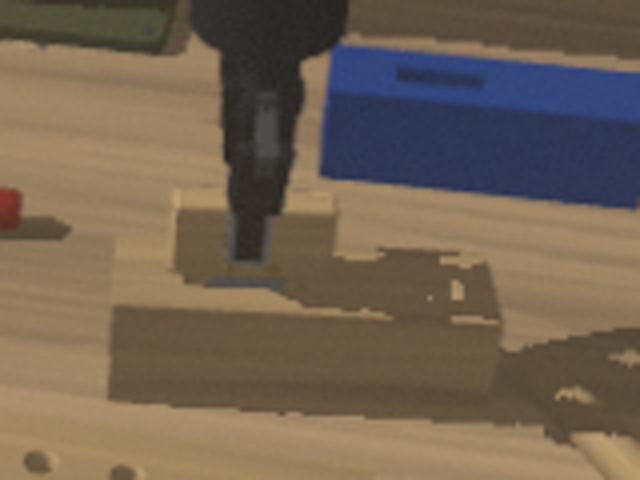

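The blade is in the mouth with about 5 mm still showing and no contact force. I'll lower in small steps until it seats.

>>> play_rows(targets=[[0.0,[-0.001,0.001,0.003],[0,0,0]],[0.0,[0,0,0.0025],[0,0,0]],[0.0,[0,0,0],[0,0,0]],[0.0,[0,0,0],[0,0,0]]])

```text
time: 7.0
position: [0.4497, 0.1888, 0.0778]
eef_rot: [-0.002, 0.998, 0.069, 0.003]
wrist_force: [0.2, -0.1, -0.9]
grip_width: 0.0193
```

>>> play_rows(targets=[[0.0,[0,0,0.0015],[0,0,0]],[0.0,[0,0,0],[0,0,0]],[0.0,[0,0,0],[0,0,0]]])

```text
time: 7.25
position: [0.4501, 0.1892, 0.0783]
eef_rot: [-0.002, 0.998, 0.069, 0.004]
wrist_force: [0.2, 0.6, -1.3]
grip_width: 0.019
```

>>> play_rows(targets=[[0.0,[0,0,0.0025],[0,0,0]],[0.0,[0,0,0.001],[0,0,0]],[0.0,[0,0,0],[0,0,0]]])

```text
time: 7.5
position: [0.4504, 0.1894, 0.0778]
eef_rot: [-0.002, 0.998, 0.069, 0.006]
wrist_force: [0.0, -0.2, -0.3]
grip_width: 0.0191
```

```bash
python3 -c "
from h import *
d=get_image('scene');a=d['img'];cv2.imwrite('pics/c4.png',cv2.resize(a[150:270,330:490],None,fx=4,fy=4,interpolation=2)[...,::-1])
plan([.4491,.1887,.076],7.9,w=0,step=.01)"
```

```text
t 7.55 pos [0.4505 0.1895 0.0777] head 7.9 F [-0.8  0.6 -1.2] w 0.0189 n 1
[0, [-0.0015, 0.0006, 0.0017], [-0.003, -0.013, 0.001]]
```

View pics/c4.png

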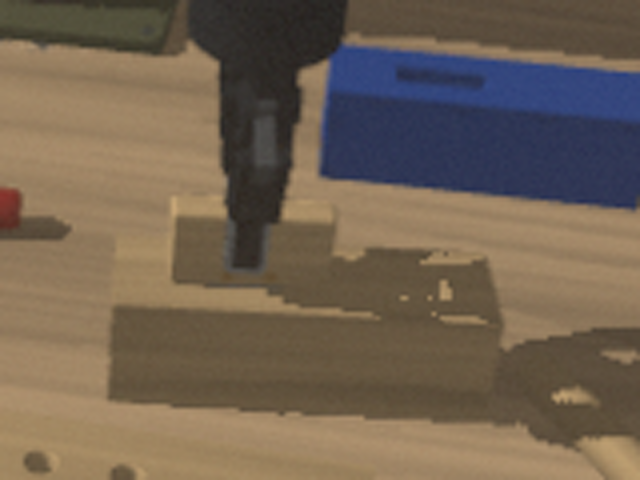

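No steel shows under the grip, and further downward commands no longer lower the tool, so the shoulder is seated. I'll open and retreat upward.

>>> play_rows(targets=[[0.03,[0,0,0],[0,-0.01,0]],[0.05,[0,0,0],[0,0,0]],[0.0854,[0,0,0],[0,0,0]],[0.0854,[0,0,0],[0,0,0]],[0.0854,[0,0,0],[0,0,0]],[0.0854,[0,0,-0.01],[0,0,0]],[0.0854,[0,0,-0.025],[0,0,0]],[0.0854,[0,0,-0.035],[0,0,0]],[0.0854,[0,0,-0.035],[0,0,0]],[0.0854,[0,0,-0.025],[0,0,0]],[0.0854,[0,0,0],[0,0,0]],[0.0854,[0,0,0],[0,0,0]]])

```text
time: 8.55
position: [0.4496, 0.189, 0.2105]
eef_rot: [-0.001, 0.998, 0.07, -0.002]
wrist_force: [0.2, -0.6, 0.1]
grip_width: 0.0854
```

```bash
python3 - <<'E'
from h import *
plan([.45,.189,.2],7.9)
def rect(W,m,n):
    P=W[m]
    if len(P)<20: return print(n,len(P))
    r=cv2.minAreaRect((P[:,:2]*1000).astype(np.float32));print(n,len(P),np.round(r[0],1),np.round(r[1],1),round(r[2],1),"z",np.median(P[:,2]).round(4))
d,W,s=wrist();cv2.imwrite("pics/end_w.png",d["img"][...,::-1])
d2=get_image("scene");W2=cloud(d2);cv2.imwrite("pics/end_s.png",cv2.resize(d2["img"][150:270,160:490],None,fx=2.4,fy=2.4,interpolation=2)[...,::-1])
for n,w in(("wrist",W),("scene",W2)):
    X,Y,Z=np.moveaxis(w,2,0)
    rect(w,(X>.42)&(X<.48)&(Y>.13)&(Y<.26)&(Z>.1)&(Z<.118),n+" gauge top")
    rect(w,(X>.40)&(X<.50)&(Y>.10)&(Y<.34)&(Z>.059)&(Z<.07),n+" leg top")
    rect(w,(X>.45)&(X<.55)&(Y<-.18)&(Y>-.3)&(Z>.112)&(Z<.125),n+" short top")
    g=w[(X>.42)&(X<.48)&(Y>.13)&(Y<.26)&(Z>.1)&(Z<.118)]
    A=np.c_[g[:,:2]-g[:,:2].mean(0),np.ones(len(g))];print("slope",np.linalg.lstsq(A,g[:,2],rcond=None)[0].round(3))
E
```

```text
t 8.55 pos [0.4496 0.189  0.2105] head 8.0 F [ 0.2 -0.6  0.1] w 0.0854 n 1
[None, [0.0005, 0.0, 0.0105], [-0.002, 0.004, 0.001]]
wrist gauge top 2229 [450.5 192.3] [19.6 83.9] 7.5 z 0.1081
wrist leg top 11820 [444.2 221.5] [ 64.2 200.6] 8.0 z 0.0643
wrist short top 0
slope [ 0.001 -0.002  0.108]
scene gauge top 345 [450.8 192.6] [24.1 82. ] 7.0 z 0.1086
scene leg top 1508 [444.5 222.9] [ 69.1 200.6] 8.2 z 0.0652
scene short top 195 [ 500.8 -228.9] [22.7 63.5] 3.2 z 0.1174
slope [-0.299 -0.038  0.107]
```

View pics/end_s.png

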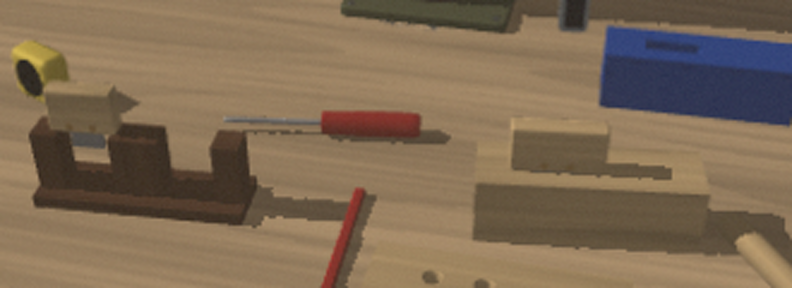

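```bash
python3 -c "
from workcell import *
print(close_job())"
```

```text
the job is handed in; nothing more can be done
None
```

I lifted the long-bladed gauge from the rack, lowered it while gripped into the oblong mortise until it seated, released it and backed the gripper off. I handed the job in at about 8.6 s.

**Last checks on the long gauge:**
- Its grip top is at z = 0.108 and the leg top at 0.064, so the shoulder sits on the leg to within about 1 mm.
- It stands about 2 mm from the mortise centre I measured, and its yaw is within about 0.5° of the leg's.
- The wrist view shows no tilt.

**Short gauge:** it still hangs in the rack. The scene camera puts it within about 2 mm of where it was at the start.

**Two readings disagreed:**
- The scene camera's fit gave a slope across the grip. I put this down to that fit including points on the grip's side, since the wrist view from above was flat.
- The wrist force showed no clear jump when the gauge seated. I judged seating from the downward motion stopping, no blade showing, and the final height.

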